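Count out three bearing balls on a tilting pocket board

TASK

On the counting board with the orange end, push the black end down so that the steel balls roll along the lanes and one ball drops into each of the three pockets, then push the orange end down again so that the two left-over balls roll back into the orange channel. Leave the board like that, orange end fully down with its three pockets full, and do not move the blue-ended board, which is already counted.

Things in the scene. Friction and masses are not known exactly. Their poses are not given: they have to be found in the camera images.
- orange_board (a joint): Tilt (rad) of the orange-ended counting board: 0 = channel end fully down (11.5 degrees below level, as it starts), 0.2 = level, 0.4 = pocket end fully down; hard stops at 0 and 0.4. The hinge is stiff (0.25 N m): the board stays where it is left, and about 3 N downward on an end pad moves it.
- orange_board_centre (a point): Orange-ended white counting board, 278 x 68 mm, pivoted like a see-saw on a grey stand 110 mm wide. Origin on the hinge axis at the middle, 50 mm above the table; x along the board to the pocket end, y the hinge axis, z square to its face (tilts with it). End walls reach z = 22 mm, side walls 18 mm. Three straight lanes, 18 mm wide, floor at z = 6 mm, run from x = -85 to 85 mm, with fins between them.
- orange_board_channel (a point): Middle of the channel's floor (62 mm from the hinge): the orange-painted start of the three lanes, 46 mm long, where all five balls start. Same axes as the board.
- orange_board_pocket0 (a point): Seat (centre of a seated ball) of the pocket at y = -21 mm, x = 76 mm, z = 7 mm on the board.
- orange_board_pocket2 (a point): The same for the pocket at y = 21 mm.
- orange_board_pocket1 (a point): The same for the middle pocket, y = 0. Each lane ends in one such black-floored pocket, 18 x 18 mm, 7 mm deep, holding one ball; further balls of that lane queue behind it. Two lanes have two balls, the middle one has one.
- orange_board_channel_pad (a point): Centre of the top face of the orange push pad beyond the channel end, 50 mm along the board x 68 mm across, 6 mm thick; 114 mm from the hinge, top face 8 mm above it square to the board. At this point the pad is 35 mm above the table when fully down, 80 mm when fully up. Same axes as the board.
- orange_board_pocket_pad (a point): The same on the black push pad beyond the pocket end of the orange-ended board: 80 mm above the table at the start, 35 mm when fully down.
- blue_board (a joint): Tilt (rad) of the blue-ended board, same meaning; it starts anywhere between 0 and 0.4.
- blue_board_centre (a point): Blue-ended counting board, otherwise of the same make and size, its three pockets already filled with brass balls: a bystander. Origin on the hinge axis at the middle, 50 mm above the table; x along the board to the pocket end, y the hinge axis, z square to its face (tilts with it).
- blue_board_channel_pad (a point): Centre of the top face of the blue board's blue push pad.
- ball0_center (a point): Centre of a loose steel bearing ball, 16 mm in diameter, 17 g; it starts in the channel of the orange-ended board. The five balls are alike.
- ball1_center (a point): Centre of a loose steel bearing ball, 16 mm in diameter, 17 g; it starts in the channel of the orange-ended board. The five balls are alike.
- ball2_center (a point): Centre of a loose steel bearing ball, 16 mm in diameter, 17 g; it starts in the channel of the orange-ended board. The five balls are alike.
- ball3_center (a point): Centre of a loose steel bearing ball, 16 mm in diameter, 17 g; it starts in the channel of the orange-ended board. The five balls are alike.
- ball4_center (a point): Centre of a loose steel bearing ball, 16 mm in diameter, 17 g; it starts in the channel of the orange-ended board. The five balls are alike.

How it is judged:
By the outcome, as a careful person would: the job done as asked, in the order asked, and still so for the second after the job is handed in, with the robot touching nothing.
It also fails if it takes over 40 s, if anything falls off the work surface, if the arm or the gripper's body presses on something with over 40 N, if the wrist force passes 120 N, or if a joint passes its speed limit or range.

ROBOT

A 6-joint arm with a two-finger parallel gripper is mounted at the origin on the work surface. World frame = base frame: x ahead of the robot, y to its left, z up, the work surface at z = 0. Lengths are in m, angles in rad, forces in N, time in s.
With the tool pointing down it reaches from about 0.25 to 0.775 m from the base axis. Payload 8.9 kg.
Tool frame: the origin (TCP) lies on the centre line of the jaws, within the pads' length; the fingertips stand 25 mm ahead of it and the grasp point (between the pads) lies 6 mm ahead of it; z points along the fingers, y is the line along which they close (so a half turn about z gives the same grasp; the last joint's range is limited). The gripper opens to 85 mm and grips with 20 to 120 N. Pads are 22 mm wide; open, the fingers measure 114 mm over their backs; the gripper's body (76 mm by 85 mm) begins 54 mm behind the grasp point. The pads swing forward as they close: fully open they stand 13 mm farther back than shut.
Start: joints at [1.059, 0.291, -0.153, 1.127, 0, 1.431], TCP at [0.191, 0.489, 0.256] pointing down, gripper open.
Joint ranges: [-2.52, 2.52], [-0.91, 1.74], [-1.3, 1.37], [-1.96, 2.02], [-1.52, 1.47], [-3.14, 3.14]. Speed limits (rad/s): [2.22, 2.22, 2.79, 3.14, 3.14, 3.14].

INTERFACE

Orientations are given as a 3x3 rotation matrix whose columns are the frame's x, y, z axes.
In Python, from plant import arm, get_image, calibration, search_frame, cut_out gives the robot as it stands. The module is installed in compiled form; this text tells all that it offers.
- The arm moves only by the tool carry_out, never from a script. Its argument "moves" is text: rows parted by semicolons, each of 5 numbers parted by spaces: the gripper command: -1 is shut, 1 is fully open, values between are in proportion, then the shift along the tool's x, y, z as a fraction of full scale, then the turn about the tool's z as a fraction of full scale. In form: hand dx dy dz roll; .... A call has 1 to 12 rows; each row shifts and turns the commanded pose from where the row before left it, along the tool's axes as they then stand; what a row does not reach is not made up. Full scale, the value 1, is 0.1 m for a shift and 180 degrees for a turn. A row lasts 1/12 s, in which the tool goes at most 41.7 mm and 7.16 degrees, less where a joint would pass 70% of its speed; a pose out of reach is approached as far as the arm can. A call with a number of a shift or a turn outside -1 to 1 is refused whole. A call with a gripper value outside its range is refused whole. The fingers move at their own pace and stop on an object; "force" is the grip in N (left out, the last holds). Time passes only in rows, so rows that do not move let the fingers close. It gives the time, the measured TCP pose, the force, the opening and the grip force at its end, in the units of the state.
- arm.get_obs(): the state, without advancing time (a new reading comes with each control period).
- get_image(name): name is "side" or "top"; returns the picture (384x512x3 uint8, blue, green, red); there is no depth.
- calibration(name): a dict with "fov_y" (degrees; the focal length in pixels is half the picture's height over the tangent of half this angle, whatever the lens; pixels are square), "cx", "cy" (the principal point, pixels), "rvec" (rotation vector, rad) and "tvec" (3), from world to camera coordinates, as OpenCV has them. Camera axes: x right, y down, z forward; pixel columns grow to the right and rows downward; lengths in m; the calibration is good to about 2 mm. A picture is of the moment at which its call begins. calibration takes no time and is no camera call.
- arm.hand_in(): hands the job in; it is judged then, once.
Trained networks look in the newest picture that a camera, given by its name, has taken for a name from the list of things; names that differ only in an ending like _2 or _b are one class to them, and where a whole thing is asked for, a point or a joint stands for the part that bears it (a point fixed in the world has none). Each returns a list of dicts, best first, with "conf" (0 to 1); they miss things now and then, are a little off and sometimes report something else, mostly with a low value. They report only what shows in the picture. A call takes as long as a camera call.
- search_frame(camera, label): "position" ([column, row] in pixels, amid what is visible of it).
- cut_out(camera, label): "mask" (384x512 bool, what is visible of it) and "position" ([column, row] in pixels, amid what is visible of it).
The state is a dict: "time": time; "joint_pos": joint angles; "qd": joint speeds; "joint_efforts": joint torques, N m; "eef_pos": TCP position; "tool_rot": TCP orientation; "contact_force": force on the tool from outside, world axes, zero at the start; "moment": the same for the moment, N m; "finger_gap": opening from 0.0 (shut) to 1.0 (fully open); "grip_force": force on a finger pad.
Only numpy, scipy, OpenCV 4.12 (cv2) and the standard library are available. Lean on these libraries where they do the work, as an engineer would, in place of code of your own. Each camera call takes 0.05 s, during which the arm holds its last target. There are 200 camera calls.

## Working session

There is one attempt and no reset: what is moved stays moved. The work goes in short steps, Python scripts to look and compute and a tool call to move; the robot and the scene stay as the last step left them, time stands still between calls to the robot, and variables do not carry over. Pictures are saved under pics/ and viewed, at most 10 in all, crops included, and the job is handed in when it is done.

Besides the shell and the picture viewer there is one more tool, called after ">>>" by a JSON object that holds its "fn" and its "kwargs", one argument or row to a line. carry_out: Moves the arm, as the interface text tells. Shift numbers are shares of 0.1 m and turn numbers shares of 180 degrees, none past 1 either way. Its arguments: {"type":"object","properties":{"moves":{"type":"string"},"force":{"type":"number"}},"required":["moves"]}

```bash
mkdir -p pics
cat > h.py <<'E'
import numpy as np, cv2
from plant import arm, get_image, calibration, search_frame, cut_out
def cam(n):
    c=calibration(n); f=192/np.tan(np.radians(c['fov_y'])/2)
    K=np.array([[f,0,c['cx']],[0,f,c['cy']],[0,0,1.]])
    return K,cv2.Rodrigues(np.array(c['rvec'],float))[0],np.array(c['tvec'],float).ravel()
def at_z(n,px,z):
    K,R,t=cam(n); o=-R.T@t; d=R.T@np.linalg.inv(K)@np.array([px[0],px[1],1.])
    return o+d*(z-o[2])/d[2]
def proj(n,P):
    K,R,t=cam(n); q=K@(R@np.asarray(P,float)+t); return q[:2]/q[2]
E
python3 - <<'E'
from h import *
a=get_image('top');b=get_image('side')
cv2.imwrite('pics/a.png',cv2.resize(np.vstack([a,b]),(450,675))[:, :]) if 0 else cv2.imwrite('pics/a.png',np.hstack([a,b])[:, :] if 0 else cv2.resize(np.hstack([a,b]),(800,300)))
cv2.imwrite('pics/top.png',a);cv2.imwrite('pics/side.png',b)
for l,z in [('orange_board_channel_pad',.035),('orange_board_pocket_pad',.08),('orange_board_channel',.045),('blue_board_channel_pad',.05)]:
  for r in search_frame('top',l)[:2]: print(l,r['conf'],r['position'],at_z('top',r['position'],z))
o=arm.get_obs();print(o['time'],o['eef_pos'],o['tool_rot'],o['contact_force'])
for n in('top','side'):
    K,R,t=cam(n);print(-R.T@t)
E
```

```text
orange_board_channel_pad 0.63 [175.6, 170.5] [0.5758218  0.21810515 0.035     ]
orange_board_channel_pad 0.62 [342.6, 212.2] [ 0.47840122 -0.19512462  0.035     ]
orange_board_pocket_pad 0.91 [177.4, 167.9] [0.57737844 0.20604187 0.08      ]
orange_board_channel 0.84 [175.4, 169.7] [0.57673758 0.21688629 0.045     ]
blue_board_channel_pad 0.83 [342.0, 213.4] [ 0.47508993 -0.19124976  0.05      ]
blue_board_channel_pad 0.51 [175.2, 171.7] [0.57128351 0.21636977 0.05      ]
0.3 [0.19118255 0.48881526 0.25612218] [[-9.31286008e-01  3.64288817e-01 -1.69841897e-04]
 [ 3.64288855e-01  9.31285936e-01 -3.68434992e-04]
 [ 2.39546229e-05 -4.04989863e-04 -9.99999918e-01]] [-0.12367967  0.5664608  -0.2863436 ]
[0.44726318 0.002906   1.25754036]
[ 0.16200449 -0.56444299  0.84926706]
```

View pics/top.png

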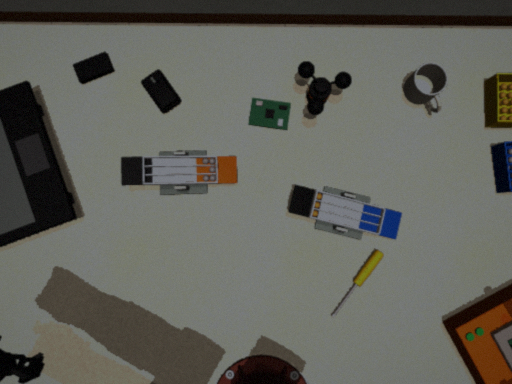

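View pics/side.png

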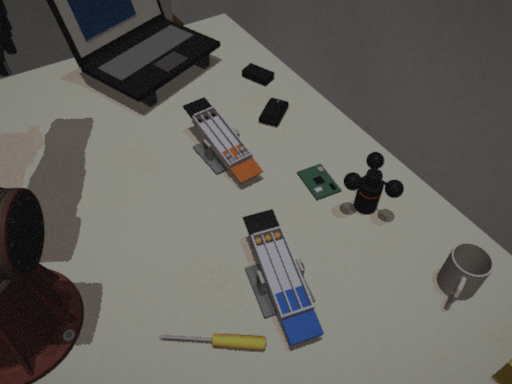

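Top view: the orange board lies along the image rows, with its black pad near (132,171) and its orange pad near (229,169). The blue board is well apart, at about (290-400, 185-238). Next I measure the two pads.

Run:
```python
from h import *
a=cv2.imread('pics/top.png').astype(int)
s=a[140:205,110:250]
B,G,Rr=s[...,0],s[...,1],s[...,2]
for nm,m in (('or',(Rr>B+60)),('bk',(s.max(2)<60))):
    n,l,st,c=cv2.connectedComponentsWithStats(m.astype(np.uint8))
    for i in range(1,n):
        if st[i,4]>150: print(nm,st[i]+np.array([110,140,0,0,0]),c[i]+[110,140])
bc=at_z('top',(132,171),.08);oc=at_z('top',(229,169.5),.035);print(bc,oc,np.linalg.norm((bc-oc)[:2]))
print(proj('side',bc),proj('side',oc))
im=cv2.imread('pics/top.png')[140:205,110:250];cv2.imwrite('pics/c.png',cv2.resize(im,None,fx=5,fy=5,interpolation=cv2.INTER_CUBIC))
```

```text
or [218 156  19  27 489] [226.85276074 169.50306748]
bk [121 157  22  28 578] [131.28200692 170.42214533]
[0.56850166 0.31430805 0.08      ] [0.58007226 0.08588967 0.035     ] 0.22871123879607896
[197.97097446 107.95308154] [247.8148458  171.31603538]
```

View pics/c.png

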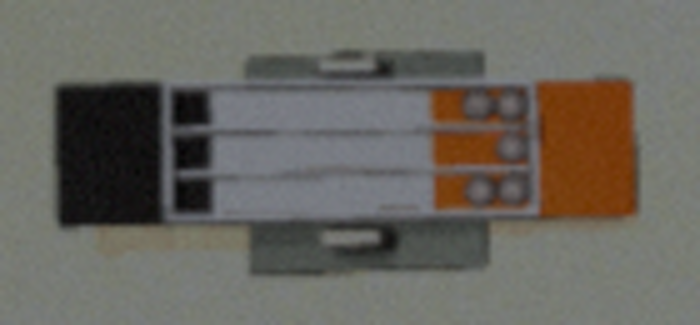

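The pads come out 225 mm apart, against the expected 223 mm. The black pad is at (0.568, 0.314) and the orange one at (0.580, 0.089). I'll move over the black pad with the gripper shut.

>>> {"fn": "carry_out", "kwargs": {
  "moves": "-1 -0.34 -0.02 0.05 0;-1 -0.34 -0.02 0.05 0;-1 -0.34 -0.02 0.05 0;-1 -0.34 -0.02 0.05 0;-1 -0.34 -0.02 0.05 0;-1 -0.34 -0.02 0.05 0;-1 -0.34 -0.02 0.05 0;-1 -0.34 -0.02 0.05 0;-1 -0.34 -0.02 0.05 0;-1 -0.34 -0.02 0.05 0;-1 -0.34 -0.02 0.05 0;-1 -0.34 -0.02 0.05 0",
  "force": 20
}}

```text
time: 1.3
eef_pos: [0.5638, 0.3169, 0.1959]
tool_rot: [[-0.931, 0.364, -0.0], [0.364, 0.931, -0.0], [0.0, -0.0, -1.0]]
contact_force: [0.5, 0.8, -0.5]
finger_gap: 0.001
grip_force: 0.0
```

>>> {"fn": "carry_out", "kwargs": {
  "moves": "-1 -0.05 0.02 0.2 0;-1 0 0 0.2 0;-1 0 0 0.2 0;-1 0 0 0.15 0;-1 0 0 0 0;-1 0 0 0 0"
}}

```text
time: 1.8
eef_pos: [0.5673, 0.3178, 0.1208]
tool_rot: [[-0.931, 0.364, -0.002], [0.364, 0.931, -0.001], [0.001, -0.001, -1.0]]
contact_force: [0.2, -0.1, -0.9]
finger_gap: 0.001
grip_force: 0.0
```

Run:
```python
from h import *
b=get_image('side')[80:200,150:300];a=get_image('top')[130:230,90:260]
cv2.imwrite('pics/d.png',np.hstack([cv2.resize(b,(400,320)),cv2.resize(a,(400,320))]))
o=arm.get_obs();print(o['eef_pos'],o['contact_force'])
```

```text
[0.56841956 0.31835468 0.12247672] [-0.02087592  0.42705153  0.85517255]
```

View pics/d.png

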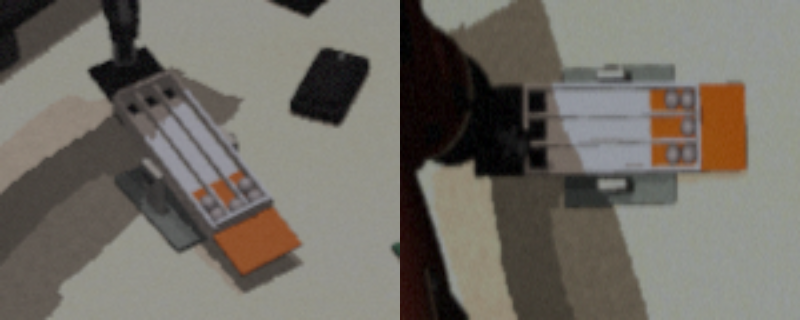

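The right half shows the closed fingertips over the black pad, with the balls still in the orange channel. Pushing down now, slowing near level.

>>> {"fn": "carry_out", "kwargs": {
  "moves": "-1 0 0 0.05 0;-1 0 0 0.05 0;-1 0 0 0.05 0;-1 0 0 0.03 0;-1 0 0 0.03 0;-1 0 0 0.03 0;-1 0 0 0.03 0;-1 0 0 0.03 0;-1 0 0 0.03 0;-1 0 0 0.03 0;-1 0 0 0.01 0;-1 0 0 0.01 0"
}}

```text
time: 2.9
eef_pos: [0.5678, 0.318, 0.0831]
tool_rot: [[-0.931, 0.364, -0.0], [0.364, 0.931, -0.0], [0.0, -0.0, -1.0]]
contact_force: [0.1, 2.2, 2.9]
finger_gap: 0.001
grip_force: 1.5
```

>>> {"fn": "carry_out", "kwargs": {
  "moves": "-1 0 0 0.01 0;-1 0 0 0.01 0;-1 0 0 0.01 0;-1 0 0 0.01 0;-1 0 0 0.01 0;-1 0 0 0.01 0;-1 0 0 0.01 0;-1 0 0 0.01 0;-1 0 0 0.01 0;-1 0 0 0.01 0;-1 0 0 0.01 0;-1 0 0 0.01 0"
}}

```text
time: 3.9
eef_pos: [0.5678, 0.318, 0.0712]
tool_rot: [[-0.931, 0.364, -0.0], [0.364, 0.931, -0.0], [0.0, -0.0, -1.0]]
contact_force: [-1.2, 2.8, 3.2]
finger_gap: 0.001
grip_force: 1.6
```

>>> {"fn": "carry_out", "kwargs": {
  "moves": "-1 0 0 0.01 0;-1 0 0 0.01 0;-1 0 0 0.01 0;-1 0 0 0.01 0;-1 0 0 0.01 0;-1 0 0 0.01 0;-1 0 0 0.01 0;-1 0 0 0.01 0;-1 0 0 0.01 0;-1 0 0 0.01 0;-1 0 0 0 0;-1 0 0 0 0"
}}

```text
time: 4.9
eef_pos: [0.5679, 0.3176, 0.0617]
tool_rot: [[-0.931, 0.364, 0.0], [0.364, 0.931, -0.001], [-0.0, -0.001, -1.0]]
contact_force: [-2.2, -2.1, 7.5]
finger_gap: 0.001
grip_force: 3.4
```

Run:
```python
from h import *
b=get_image('side')[80:200,150:300];a=get_image('top')[130:230,90:260]
cv2.imwrite('pics/e.png',np.hstack([cv2.resize(b,(400,320)),cv2.resize(a,(400,320))]))
o=arm.get_obs();print(o['eef_pos'],o['contact_force'])
```

```text
[0.56787119 0.31765096 0.06172623] [-1.50558895 -2.27283023  6.28961702]
```

View pics/e.png

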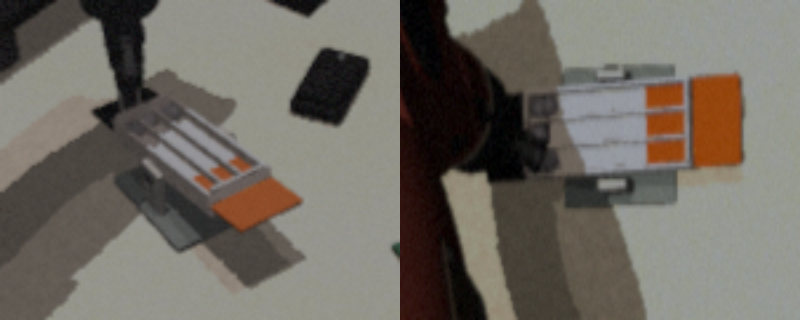

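The channel is empty and all the balls are at the pocket end. I'll press a little more to confirm the stop, then lift.

>>> {"fn": "carry_out", "kwargs": {
  "moves": "-1 0 0 0.005 0;-1 0 0 0.005 0;-1 0 0 0.005 0;-1 0 0 0 0;-1 0 0 0 0;-1 0 0 0 0"
}}

```text
time: 5.5
eef_pos: [0.568, 0.3176, 0.0614]
tool_rot: [[-0.931, 0.364, 0.001], [0.364, 0.931, -0.001], [-0.001, -0.0, -1.0]]
contact_force: [-4.9, -3.0, 17.4]
finger_gap: 0.003
grip_force: 8.5
```

>>> {"fn": "carry_out", "kwargs": {
  "moves": "-1 0 0 -0.1 0;-1 0 0 -0.3 0;-1 0 0 -0.3 0;-1 0 0 -0.3 0;-1 -0.12 -0.266 0 0;-1 -0.12 -0.266 0 0;-1 -0.12 -0.266 0 0;-1 -0.12 -0.266 0 0;-1 -0.12 -0.266 0 0;-1 -0.12 -0.266 0 0;-1 -0.12 -0.266 0 0;-1 -0.12 -0.266 0 0"
}}

```text
time: 6.5
eef_pos: [0.5795, 0.0834, 0.1599]
tool_rot: [[-0.931, 0.364, -0.0], [0.364, 0.931, -0.0], [0.0, -0.0, -1.0]]
contact_force: [0.7, 0.6, 0.0]
finger_gap: 0.002
grip_force: 0.0
```

Run:
```python
from h import *
b=get_image('side')[80:200,150:300];a=get_image('top')[130:230,90:260]
cv2.imwrite('pics/f.png',np.hstack([cv2.resize(b,(400,320)),cv2.resize(a,(400,320))]))
o=arm.get_obs();print(o['eef_pos'],o['contact_force'])
```

```text
[0.57996015 0.08110207 0.15985527] [-0.38455744 -0.22864414 -0.69904532]
```

View pics/f.png

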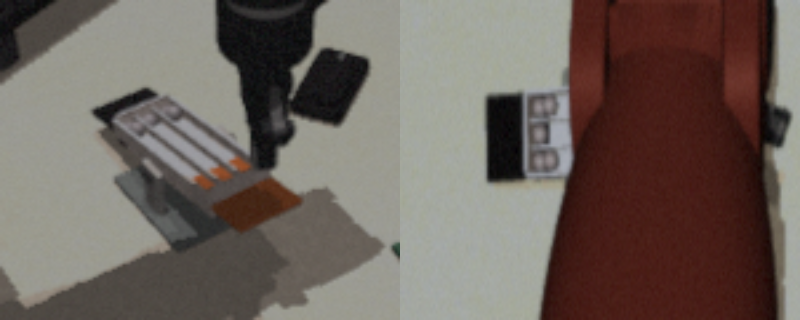

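Each outer lane holds two balls and the middle pocket one. The gripper is above the orange pad. Descending and pushing down.

>>> {"fn": "carry_out", "kwargs": {
  "moves": "-1 0.015 0.04 0.1 0;-1 0 0 0.1 0;-1 0 0 0.1 0;-1 0 0 0.1 0;-1 0 0 0.05 0;-1 0 0 0.05 0;-1 0 0 0.03 0;-1 0 0 0.03 0;-1 0 0 0.03 0;-1 0 0 0.03 0;-1 0 0 0.03 0;-1 0 0 0.03 0"
}}

```text
time: 7.6
eef_pos: [0.5803, 0.089, 0.0919]
tool_rot: [[-0.931, 0.364, 0.001], [0.364, 0.931, -0.0], [-0.001, 0.0, -1.0]]
contact_force: [-0.6, -1.3, 3.1]
finger_gap: 0.001
grip_force: 1.3
```

>>> {"fn": "carry_out", "kwargs": {
  "moves": "-1 0 0 0.02 0;-1 0 0 0.01 0;-1 0 0 0.01 0;-1 0 0 0.01 0;-1 0 0 0.01 0;-1 0 0 0.01 0;-1 0 0 0.01 0;-1 0 0 0.01 0;-1 0 0 0.01 0;-1 0 0 0.01 0;-1 0 0 0.01 0;-1 0 0 0.01 0"
}}

```text
time: 8.6
eef_pos: [0.5798, 0.0891, 0.0787]
tool_rot: [[-0.931, 0.364, 0.0], [0.364, 0.931, -0.0], [-0.0, -0.0, -1.0]]
contact_force: [1.2, -3.2, 2.4]
finger_gap: -0.0
grip_force: 1.5
```

>>> {"fn": "carry_out", "kwargs": {
  "moves": "-1 0 0 0.015 0;-1 0 0 0.015 0;-1 0 0 0.015 0;-1 0 0 0.015 0;-1 0 0 0.015 0;-1 0 0 0.015 0;-1 0 0 0.015 0;-1 0 0 0.015 0;-1 0 0 0.015 0;-1 0 0 0.015 0;-1 0 0 0.015 0;-1 0 0 0 0"
}}

```text
time: 9.6
eef_pos: [0.5796, 0.0895, 0.0619]
tool_rot: [[-0.931, 0.364, -0.0], [0.364, 0.931, 0.001], [0.001, 0.0, -1.0]]
contact_force: [-0.5, -0.2, 0.9]
finger_gap: -0.002
grip_force: 0.6
```

>>> {"fn": "carry_out", "kwargs": {
  "moves": "-1 0 0 0.01 0;-1 0 0 0.005 0;-1 0 0 0.005 0;-1 0 0 0 0;-1 0 0 0 0"
}}

```text
time: 10.02
eef_pos: [0.5797, 0.0895, 0.0607]
tool_rot: [[-0.931, 0.364, 0.0], [0.364, 0.931, 0.001], [0.0, 0.001, -1.0]]
contact_force: [-1.2, 2.3, 7.0]
finger_gap: -0.002
grip_force: 3.4
```

>>> {"fn": "carry_out", "kwargs": {
  "moves": "-1 0 0 0.005 0;-1 0 0 0.005 0;-1 0 0 0.005 0;-1 0 0 0 0;-1 0 0 0 0;-1 0 0 0 0"
}}

```text
time: 10.52
eef_pos: [0.5799, 0.0896, 0.0603]
tool_rot: [[-0.931, 0.364, 0.001], [0.364, 0.931, 0.001], [-0.0, 0.001, -1.0]]
contact_force: [-5.6, 1.5, 18.3]
finger_gap: -0.0
grip_force: 9.4
```

>>> {"fn": "carry_out", "kwargs": {
  "moves": "-1 0 0 -0.1 0;-1 0 0 -0.35 0;-1 0 0 -0.35 0;-1 0 0 -0.35 0;-1 0 0 -0.35 0;-1 0.3 -0.15 0 0;-1 0.3 -0.15 0 0;-1 0.3 -0.15 0 0;-1 0.3 -0.15 0 0;-1 0.3 -0.15 0 0;-1 0.3 -0.15 0 0;-1 0.3 -0.15 0 0"
}}

```text
time: 11.52
eef_pos: [0.3439, 0.0676, 0.2085]
tool_rot: [[-0.931, 0.364, -0.001], [0.364, 0.931, -0.0], [0.0, -0.001, -1.0]]
contact_force: [0.3, -0.2, 1.0]
finger_gap: 0.003
grip_force: 0.0
```

Run:
```python
from h import *
b=get_image('side')[80:200,150:300];a=get_image('top')[130:230,90:260]
cv2.imwrite('pics/g.png',np.hstack([cv2.resize(b,(400,320)),cv2.resize(a,(400,320))]))
```

```text
(no output)
```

View pics/g.png

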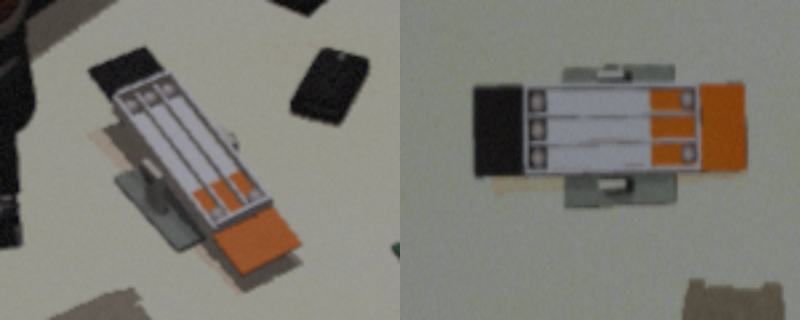

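All three pockets are full, two balls are back in the orange channel, and the orange end is fully down. I'll let the arm settle, then hand in.

>>> {"fn": "carry_out", "kwargs": {
  "moves": "-1 0 0 0 0;-1 0 0 0 0;-1 0 0 0 0"
}}

```text
time: 11.87
eef_pos: [0.3471, 0.0678, 0.209]
tool_rot: [[-0.931, 0.364, 0.001], [0.364, 0.931, -0.0], [-0.001, 0.0, -1.0]]
contact_force: [-0.2, 1.2, 0.1]
finger_gap: 0.006
grip_force: 0.0
```

```bash
python3 -c "
from plant import arm
print(arm.hand_in())"
```

```text
the job is handed in; nothing more can be done
None
```

I handed the job in at about 12 s: the last picture shows one ball in each of the three pockets, the two left-over balls back in the orange channel and the orange end fully down, and the arm never went near the blue-ended board.

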